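# Set the paste mill's speed slider and start it

## Task

Get the paste mill ready and start it: slide the red speed grip along its track until its white pointer lies inside the yellow band, and let go of it. Then push the sprung green-handled start lever away from you right over to its stop and let it spring all the way back; do not work the lever before the speed is set. Leave the mortar, pestle, colander, ramekin and spoons where they are.

Things in the scene. Friction and masses are not known exactly. Their poses are not given: they have to be found in the camera images.
- mill: grey fixed paste mill, 280 mm wide (y), 327 deep (x -177 to +150), steel deck at 230, granite drum on top to 351. Origin: centre of its underside on the table; x to its back, y to the left seen from the front, z up. Its control face looks to -x, sloping 30 degrees from level, from x -177, z 41 up to x -45, z 117. Lever foot at its right: x -200 to -100, y -275 to -140, 45 high, cheeks to z 100.
- visor (a point): middle of the front edge of the steel splash visor that overhangs the control face (mill x -122, y 0, z 215 to 230, 290 mm wide; this point at z 222). It leaves no room for a vertical gripper over the speed grip: reach the grip with the tool leaning about 30 degrees, square to the face.
- speed (a joint): speed slider position in m, 0 at the right end of its track (mill -y) to 0.16 at the left end (mill +y); stays where it is left, friction about 3 N
- speed_grip (a point): gripping point of the red speed grip, a paddle standing square out of the sloping face: 22 mm thick along the track, 30 mm up the slope, its top 65 mm out of the face. The point is on its centre line 46 mm out of the face. Axes: x up the slope, y along the track to the left, z out of the face.
- pointer (a point): end part of the white pointer needle (4 mm wide) fixed to the speed grip, on the down-slope side over the black scale strip, 45 mm down the slope from the grip's centre line, 6 mm above the face; same axes as speed_grip
- band_mark (a point): centre of the yellow band on the black scale strip: 12 mm wide along the track, 36 mm up the slope; same axes as speed_grip (y along the track). Pointer and band agree when they have the same y along the track. The band cannot be moved by touch.
- start (a joint): start lever angle in rad: 0 at rest (leaning 0.5 rad from upright towards the front, mill -x), 0.9 at its stop (leaning 0.4 rad to the back, mill +x); a spring returns it to 0; about 5 N at the handle
- start_bar (a point): centre of the lever's green handle bar, a level cylinder 22 mm in diameter and 66 mm long along mill y, 130 mm from the hinge, on a 12 mm steel rod. At lever angle 0 it is at mill x -212, y -235, z 194. It turns with the lever.
- start_hinge (a point): lever hinge point, axis along mill y, at mill x -150, y -235, z 80
- mortar: grey granite mortar, 144 mm across the rim, 95 high, standing on a blue mat 4 mm thick; origin at its underside
- pestle: wooden pestle lying on the table, 180 mm long along its x, 38 mm thick; origin at its underside near the middle
- colander: red plastic colander, 220 mm across the rim, 90 high; origin at its underside
- ramekin: glass ramekin, 84 mm across, 45 high; origin at its underside
- spoon_a: steel spoon lying on the table, 180 mm long along its x
- spoon_b: steel spoon lying on the table, 180 mm long along its x

How it is judged:
By the outcome, as a careful person would: the job done as asked, in the order asked, and still so for the second after the job is handed in, with the robot touching nothing.
It also fails if it takes over 54 s, if anything falls off the work surface, if the arm or the gripper's body presses on something with over 40 N, if the wrist force passes 120 N, or if a joint passes its speed limit or range.

## Robot

A 7-joint arm with a two-finger parallel gripper is mounted at the origin on the work surface. World frame = base frame: x ahead of the robot, y to its left, z up, the work surface at z = 0. Lengths are in m, angles in rad, forces in N, time in s.
With the tool pointing down it reaches from about 0.425 to 0.95 m from the base axis. Payload 4.7 kg.
Tool frame: the origin (TCP) lies on the centre line of the jaws, within the pads' length; the fingertips stand 8 mm ahead of it and the grasp point (between the pads) lies 11 mm behind it; z points along the fingers, y is the direction in which the jaws open and shut (so a half turn about z gives the same grasp; the last joint's range is limited). The gripper opens to 85 mm and grips with 20 to 120 N. Pads are 22 mm wide; open, the fingers measure 114 mm over their backs; the gripper's body (76 mm by 85 mm) begins 54 mm behind the grasp point. The pads swing forward as they close: fully open they stand 13 mm farther back than shut.
Start: joints at [1.274, 0.469, -0.049, 1.532, 0.024, 1.141, -0.082], TCP at [0.179, -0.651, 0.239] pointing down, gripper open.
Joint ranges: [-2.59, 2.59], [-0.33, 1.99], [-1.39, 1.29], [0.1, 2.45], [-1.04, 4.18], [0.21, 1.99], [-2.66, 2.66]. Speed limits (rad/s): [2.57, 2.57, 3.14, 3.14, 3.14, 3.14, 3.14].

## Interface

Orientations are given as a unit quaternion [x, y, z, w].
In Python, from station import sense, get_image, finish_job gives the robot as it stands.
- The arm moves only by the tool jog_arm, never from a script. Its argument "rows" is a list of rows, each a list of 3 entries, a list of its own where there are three numbers: the shift along the tool's x, y, z in m, then the turn, a rotation vector about the tool's x, y, z in units of 10 degrees (1.0 is 10 degrees), then the closure, from 0 (fully open) to 1 (shut). A call has 1 to 12 rows; each row is the pose to reach, as a shift and turn from the pose commanded when the call began, along the tool's axes at that moment; what a row does not reach only later rows make up. A row lasts 1/8 s, in which the tool goes at most 62.5 mm and 10.7 degrees, less where a joint would pass 70% of its speed; a pose out of reach is approached as far as the arm can. A call with a gripper value outside its range is refused whole. The fingers move at their own pace and stop on an object; the grip force is fixed at half the most. Time passes only in rows, so rows that repeat a pose let the fingers close. It gives the time, the measured TCP pose, the force and the opening at its end, in the units of the state.
- sense(): the state, without advancing time (a new reading comes with each control period).
- get_image(name): name is "side" or "top" or "wrist"; returns a dict with "image" (384x512x3 uint8, red, green, blue), "fx", "fy", "cx", "cy" (pixels), "dist_coeffs" ([k1, k2, p1, p2, k3] as OpenCV has them; the pictures are not rectified), "cam_to_world" (4x4, takes a point from camera to world coordinates); the wrist camera has in their place "T_tool_cam" (4x4, takes a point from camera to tool coordinates, whose origin is the TCP and whose axes are the flange's). Camera axes: x right, y down, z forward; pixel columns grow to the right and rows downward; lengths in m; the calibration is good to about 2 mm. A picture is of the moment at which its call begins: read the wrist's pose just before it. There is no depth.
- finish_job(): hands the job in, once; it reports no verdict.
The state is a dict: "time_s": time; "q": joint angles; "qd": joint speeds; "effort": joint torques, N m; "position": TCP position; "tcp_rot": TCP orientation; "ft_force": force on the tool from outside, world axes, zero at the start; "torque": the same for the moment, N m; "opening": finger opening in m.
Only numpy, scipy, OpenCV 4.12 (cv2) and the standard library are available. Lean on these libraries where they do the work, as an engineer would, in place of code of your own. Each camera call takes 0.05 s, during which the arm holds its last target. There are 200 camera calls.

## Working session

There is one attempt and no reset: what is moved stays moved. The work goes in short steps, Python scripts to look and compute and a tool call to move; the robot and the scene stay as the last step left them, time stands still between calls to the robot, and variables do not carry over. Pictures are saved under pics/ and viewed, about 8 in all and at most 12, crops included, and the job is handed in when it is done.

Besides the shell and the picture viewer there is one more tool, called after "Call:" as a command line: name --argument value ..., lists and objects as JSON in quotes. jog_arm: Moves the arm, as the interface text tells. Its arguments: {"type":"object","properties":{"rows":{"type":"array","items":{"type":"array"}}},"required":["rows"]}

```bash
ls; mkdir -p pics; python3 - <<'E'
from station import *
import cv2,numpy as np,pickle
s=sense();print(s)
for n in("side","top","wrist"):
    d=get_image(n);pickle.dump(d,open(f"pics/{n}0.pkl","wb"));cv2.imwrite(f"pics/{n}0.png",d["image"][:,:,::-1])
    print(n,{k:np.round(v,4).tolist() for k,v in d.items() if k!="image"})
a=[cv2.imread(f"pics/{n}0.png") for n in("side","top")]
E
```

```text
pics
{'time_s': 0.0, 'q': array([ 1.27408129,  0.46945562, -0.04860403,  1.53370872,  0.02412589,
        1.14098223, -0.08228593]), 'qd': array([-0.00023683,  0.00101172,  0.00074425,  0.00111109, -0.00084952,
        0.0013018 , -0.00016349]), 'effort': array([-5.38153108e-04, -5.10321164e+01, -4.63050941e-02, -2.37720591e+01,
        1.07973485e-02,  7.35097710e-03,  2.82678222e-06]), 'position': array([ 0.17847993, -0.65038343,  0.23824561]), 'tcp_rot': array([ 9.91042962e-01,  1.33539808e-01, -1.76554765e-04, -9.67653813e-04]), 'ft_force': array([ 0.37290704, -0.06439274,  0.66469975]), 'torque': array([ 0.00577317,  0.04527417, -0.01329418]), 'opening': 0.08541489365719106}
side {'fx': 447.1204, 'fy': 447.1204, 'cx': 259.6304, 'cy': 195.13, 'dist_coeffs': [0.0603, 0.0, 0.0, 0.0, 0.0], 'cam_to_world': [[-0.8487, -0.3531, 0.3937, -0.08], [-0.5288, 0.5783, -0.6212, 1.0025], [-0.0083, -0.7354, -0.6776, 1.2319], [0.0, 0.0, 0.0, 1.0]]}
top {'fx': 442.5981, 'fy': 442.5981, 'cx': 261.7778, 'cy': 190.1549, 'dist_coeffs': [-0.0338, 0.0, 0.0, 0.0, 0.0], 'cam_to_world': [[0.0068, -0.9913, 0.1314, 0.3228], [-0.9998, -0.0091, -0.017, 0.0235], [0.018, -0.1313, -0.9912, 1.762], [0.0, 0.0, 0.0, 1.0]]}
wrist {'fx': 302.753, 'fy': 302.753, 'cx': 256.6576, 'cy': 193.3046, 'dist_coeffs': [-0.0607, 0.0, 0.0, 0.0, 0.0], 'T_tool_cam': [[-0.0007, -0.9449, -0.3272, 0.0849], [1.0, -0.0008, 0.0002, 0.0003], [-0.0004, -0.3272, 0.9449, -0.1346], [0.0, 0.0, 0.0, 1.0]]}
```

View pics/side0.png

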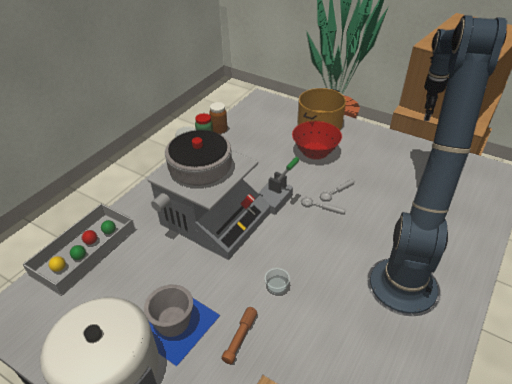

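View pics/top0.png

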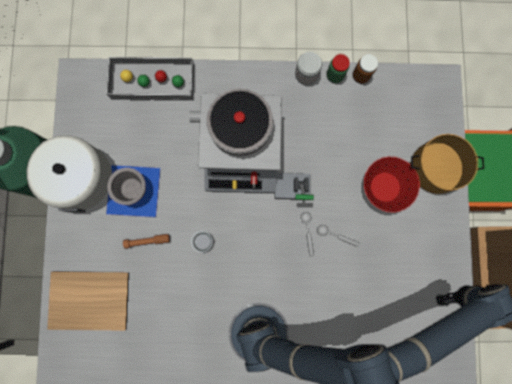

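Side view: red grip (248,202), yellow band (240,226), green lever (293,163). Top: grip (255,181), band (234,184), bar (304,197), mill nearly aligned with world axes. Now measuring by colour blobs.

```bash
cat > h.py <<'E'
import cv2,numpy as np
from scipy.spatial.transform import Rotation as R
def ray(d,uv,T=None):
    T=d["cam_to_world"] if T is None else T
    K=np.array([[d["fx"],0,d["cx"]],[0,d["fy"],d["cy"]],[0,0,1]])
    p=cv2.undistortPoints(np.array([[uv]],float),K,np.array(d["dist_coeffs"]))[0,0]
    v=T[:3,:3]@[p[0],p[1],1]; return T[:3,3],v/np.linalg.norm(v)
def onz(r,z): return r[0]+r[1]*(z-r[0][2])/r[1][2]
def tri(r1,r2):
    A=np.stack([r1[1],-r2[1]],1);t=np.linalg.lstsq(A,r2[0]-r1[0],rcond=None)[0]
    a=r1[0]+t[0]*r1[1];b=r2[0]+t[1]*r2[1];return (a+b)/2,np.linalg.norm(a-b)
def blobs(d,col,box,amin=5):
    h=cv2.cvtColor(d["image"],cv2.COLOR_RGB2HSV).astype(int);H,S,V=h[...,0],h[...,1],h[...,2]
    m={"y":(H>20)&(H<35)&(S>120)&(V>90),"g":(H>40)&(H<85)&(S>100)&(V>40),"r":((H<8)|(H>172))&(S>120)&(V>60),"w":(S<50)&(V>190)}[col]
    k=np.zeros_like(m);x0,y0,x1,y1=box;k[y0:y1,x0:x1]=1;m=(m&k).astype(np.uint8)
    n,l,st,c=cv2.connectedComponentsWithStats(m)
    return [(c[i],st[i].tolist()) for i in range(1,n) if st[i][4]>=amin]
E
python3 - <<'E'
from h import *;import pickle
S=pickle.load(open("pics/side0.pkl","rb"));T=pickle.load(open("pics/top0.pkl","rb"))
for c in "ygr":
    a=blobs(S,c,(220,150,305,240));b=blobs(T,c,(205,165,320,210));print(c,a,b)
    a=max(a,key=lambda q:q[1][4])[0];b=max(b,key=lambda q:q[1][4])[0]
    print(tri(ray(S,a),ray(T,b)))
i=cv2.resize(S["image"][140:255,145:305],None,fx=5,fy=5,interpolation=2)[:,:,::-1]
cv2.imwrite("pics/s1.png",i)
i=cv2.resize(T["image"][85:215,185:325],None,fx=4.5,fy=4.5,interpolation=2)[:,:,::-1]
cv2.imwrite("pics/t1.png",i)
E
```

```text
y [(array([240.95121951, 225.3902439 ]), [237, 221, 9, 9, 41])] [(array([233.975, 184.1  ]), [232, 180, 5, 9, 40])]
(array([0.57098097, 0.1024715 , 0.06351567]), np.float64(0.0007191529296262003))
g [(array([292.5       , 162.80645161]), [287, 157, 12, 12, 62])] [(array([303.85714286, 196.55714286]), [296, 194, 17, 6, 70])]
(array([ 0.50780733, -0.15303889,  0.20262549]), np.float64(0.00031477088324197286))
r [(array([302.66666667, 150.33333333]), [301, 150, 4, 2, 6]), (array([251.5, 196. ]), [249, 194, 6, 5, 10]), (array([246.46341463, 201.73170732]), [241, 196, 12, 12, 82])] [(array([253.64, 177.64]), [250, 172, 8, 12, 50])]
(array([0.59191053, 0.02752917, 0.1091018 ]), np.float64(0.005583418422137471))
```

View pics/t1.png

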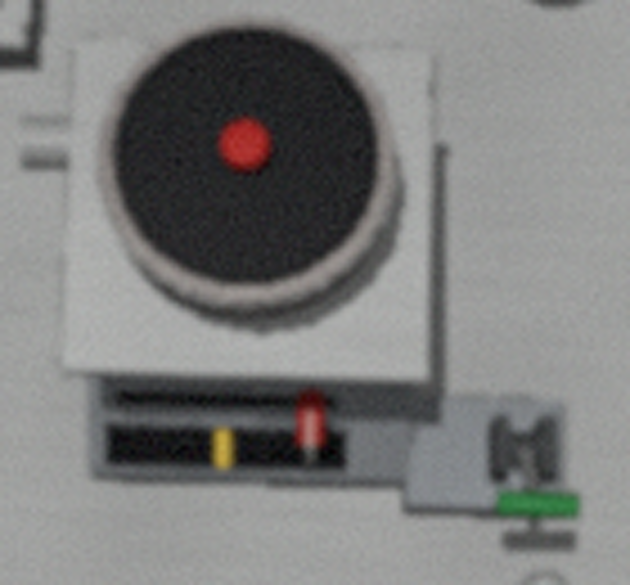

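Crop: visor front corners at crop (65,372) and (430,381), i.e. image (199.4,167.7) and (280.6,169.7). The pointer's white tip is at crop (311,455), and the band is at (223,447).

```bash
python3 - <<'E'
from h import *;import pickle
T=pickle.load(open("pics/top0.pkl","rb"))
c=lambda u,v:(185+(u+.5)/4.5-.5,85+(v+.5)/4.5-.5)
P=[onz(ray(T,c(*p)),.229) for p in((64,372),(432,381),(75,45),(435,50))]
for p in P:print(p)
d=P[0]-P[1];yaw=np.arctan2(-d[0],d[1]);print(np.linalg.norm(d),np.degrees(yaw))
Z=R.from_euler('z',yaw).as_matrix()
o=(P[0]+P[1])/2-Z@[-.122,0,.229];print("origin",o)
for n,p in dict(bar=(.5078,-.153,.2026),band=(.571,.1025,.0635)).items():print(n,Z.T@(np.array(p)-o))
for n,z,p in(("pointer",.07,(311,455)),("band",.065,(223,447)),("bar",.2,(538,503))):print(n,Z.T@(onz(ray(T,c(*p)),z)-o))
E
```

```text
[0.60505505 0.2188814  0.229     ]
[ 0.60076614 -0.06855023  0.229     ]
[0.87062954 0.2171917  0.229     ]
[ 0.87007122 -0.070732    0.229     ]
0.2874636187789856 -0.8548746349606524
origin [7.24897014e-01 7.33453663e-02 8.32667268e-17]
bar [-0.21369582 -0.22955922  0.2026    ]
band [-0.15431487  0.02685527  0.0635    ]
pointer [-0.16007243 -0.05000011  0.07      ]
band [-0.15424556  0.02586403  0.065     ]
bar [-0.21259867 -0.23092427  0.2       ]
```

```bash
cat >> h.py <<'E'
MYAW=np.radians(-.7)
def Rt(yawdeg,tilt=0):
    # tool x at azimuth yawdeg, tool down, then leaning so tool z gains mill +x
    a=R.from_euler('z',yawdeg,degrees=True)*R.from_euler('x',180,degrees=True)
    ax=R.from_euler('z',MYAW).apply([0,1,0])
    return R.from_rotvec(-np.radians(tilt)*ax)*a
def rel(p,Rg,s=None,p0=None,R0=None):
    if s is not None: p0=s["position"];R0=R.from_quat(s["tcp_rot"])
    print("shift",np.round(R0.inv().apply(np.array(p)-p0),4).tolist(),"turn",np.round(np.degrees((R0.inv()*Rg).as_rotvec())/10,3).tolist())
E
python3 - <<'E'
from h import *;from station import sense
s=sense()
A=([.47,-.42,.33],Rt(60));B=([.5,.03,.33],Rt(150));C=([.51,.03,.24],Rt(179.3,30))
rel(*A,s);rel(*B,p0=A[0],R0=A[1]);rel(*C,p0=B[0],R0=B[1]);print(C[1].as_matrix())
E
```

```text
shift [0.3421, -0.1453, -0.0913] turn [-0.008, -0.003, -4.465]
shift [0.4047, -0.199, -0.0] turn [-0.0, 0.0, -9.0]
shift [-0.0087, 0.005, 0.09] turn [-0.767, -2.934, -2.862]
[[-8.65960772e-01  1.22170008e-02  4.99962685e-01]
 [ 1.05802331e-02  9.99925370e-01 -6.10850042e-03]
 [-5.00000000e-01  8.23993651e-18 -8.66025404e-01]]
```

Call:
jog_arm --rows '[[[0.342, -0.145, -0.091], [0, 0, -4.465], 0], [[0.342, -0.145, -0.091], [0, 0, -4.465], 0], [[0.342, -0.145, -0.091], [0, 0, -4.465], 0], [[0.342, -0.145, -0.091], [0, 0, -4.465], 0], [[0.342, -0.145, -0.091], [0, 0, -4.465], 0], [[0.342, -0.145, -0.091], [0, 0, -4.465], 0], [[0.342, -0.145, -0.091], [0, 0, -4.465], 0]]'

```text
time_s: 1.02
position: [0.4751, -0.4155, 0.3316]
tcp_rot: [0.864, 0.504, 0.002, 0.0]
ft_force: [-0.1, 0.2, 0.7]
opening: 0.0856
```

Call:
jog_arm --rows '[[[0.405, -0.199, 0], [0, 0, -9], 0], [[0.405, -0.199, 0], [0, 0, -9], 0], [[0.405, -0.199, 0], [0, 0, -9], 0], [[0.405, -0.199, 0], [0, 0, -9], 0], [[0.405, -0.199, 0], [0, 0, -9], 0], [[0.405, -0.199, 0], [0, 0, -9], 0], [[0.405, -0.199, 0], [0, 0, -9], 0], [[0.405, -0.199, 0], [0, 0, -9], 0], [[0.405, -0.199, 0], [0, 0, -9], 0], [[0.405, -0.199, 0], [0, 0, -9], 0]]'

```text
time_s: 2.28
position: [0.5001, 0.0287, 0.3299]
tcp_rot: [0.26, 0.966, -0.0, -0.0]
ft_force: [-0.8, -0.2, 0.6]
opening: 0.0854
```

Good; now tilt.

Call:
jog_arm --rows '[[[-0.009, 0.005, 0.09], [-0.767, -2.934, -2.862], 0], [[-0.009, 0.005, 0.09], [-0.767, -2.934, -2.862], 0], [[-0.009, 0.005, 0.09], [-0.767, -2.934, -2.862], 0], [[-0.009, 0.005, 0.09], [-0.767, -2.934, -2.862], 0], [[-0.009, 0.005, 0.09], [-0.767, -2.934, -2.862], 0], [[-0.009, 0.005, 0.09], [-0.767, -2.934, -2.862], 0]]'

```text
time_s: 3.02
position: [0.5117, 0.029, 0.2412]
tcp_rot: [0.008, 0.966, -0.001, 0.259]
ft_force: [0.1, 0.4, 0.1]
opening: 0.0857
```

```bash
python3 - <<'E'
from h import *;from station import *;import pickle
s=sense();print(s["position"],R.from_quat(s["tcp_rot"]).as_matrix(),s["q"])
d=get_image("wrist");d["s"]=s;pickle.dump(d,open("pics/w1.pkl","wb"));cv2.imwrite("pics/w1.png",cv2.resize(d["image"],(768,576))[:,:,::-1])
E
```

```text
[0.51169322 0.02898596 0.24118859] [[-0.86568615  0.01550863  0.50034686]
 [ 0.01400377  0.99987907 -0.00676308]
 [-0.50039124  0.00115203 -0.86579864]] [ 0.64915102  0.04627178 -0.85132827  2.21562574  0.35717339  0.4023084
  1.06798874]
```

View pics/w1.png

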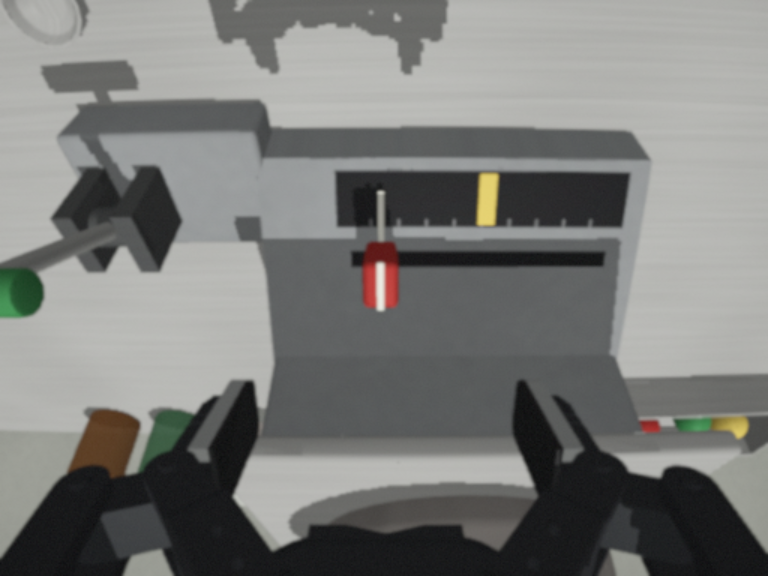

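Wrist view (768 px scale): grip top (381,286), pointer (381,190–240), yellow band (487,200), face's lower corners (262,160) and (649,160). Image right is mill +y.

```bash
cat >> h.py <<'E'
def wT(d):
    M=np.eye(4);M[:3,:3]=R.from_quat(d["s"]["tcp_rot"]).as_matrix();M[:3,3]=d["s"]["position"];return M@d["T_tool_cam"]
def onplane(r,p,n): return r[0]+r[1]*(np.dot(n,np.array(p)-r[0])/np.dot(n,r[1]))
E
python3 - <<'E'
from h import *;import pickle
d=pickle.load(open("pics/w1.pkl","rb"));T=wT(d);c=lambda u,v:((u+.5)/1.5-.5,(v+.5)/1.5-.5)
a,b=[onz(ray(d,c(*p),T),.041) for p in((262,158),(649,160))]
e=b-a;yaw=np.arctan2(-e[0],e[1]);print(a,b,np.linalg.norm(e),np.degrees(yaw))
Z=R.from_euler('z',yaw).as_matrix();o=(a+b)/2-Z@[-.177,0,.041];print("o",o)
n=Z@[-.5,0,.866];base=o+Z@[-.177,0,.041]
Y=max(blobs(d,"y",(300,110,350,155)),key=lambda q:q[1][4]);print(Y)
def face(uv,h):
    p=onplane(ray(d,uv,T),base+n*h,n);q=Z.T@(p-base);return np.array([q[0]*.866+q[2]*.5,q[1]]),p
print("band",face(Y[0],0))
print("ptr",face(c(381,193),.006),face(c(381,238),.006))
print("griptop",face(c(381,263),.065),face(c(381,310),.065),face(c(363,290),.065),face(c(399,290),.065))
v=[onz(ray(d,c(*p),T),.215) for p in((258,452),(748,437))];print("visor",[Z.T@(q-o) for q in v])
print("foot",Z.T@(onz(ray(d,c(60,135),T),.045)-o))
E
```

```text
[ 0.54678086 -0.05750601  0.041     ] [0.55108386 0.21503945 0.041     ] 0.27257942917048145 -0.9045208157749174
o [ 7.25910303e-01  7.59725610e-02 -2.08166817e-17]
(array([324.59701493, 131.92537313]), [317, 115, 16, 35, 469])
band (array([0.02799668, 0.02215448]), array([0.57352526, 0.10053569, 0.05499895]))
ptr (array([ 0.02378524, -0.0534922 ]), array([0.56568465, 0.02500337, 0.05808915])) (array([ 0.05572538, -0.05360583]), array([0.59334079, 0.02445308, 0.07405992]))
griptop (array([ 0.05775569, -0.0531172 ]), array([0.56561028, 0.02537959, 0.12616911])) (array([ 0.08784263, -0.05322945]), array([0.5916617 , 0.02485602, 0.14121325])) (array([ 0.07476735, -0.06412347]), array([0.58016745, 0.01414211, 0.13467532])) (array([ 0.0747856 , -0.04223818]), array([0.58052874, 0.03602442, 0.13468445]))
visor [array([-0.09236068, -0.12534657,  0.215     ]), array([-0.10542681,  0.16225968,  0.215     ])]
foot [-0.20056906 -0.26908308  0.045     ]
```

Measured sizes agree (grip top 30 × 22 mm, foot edge -0.20). The grip needs to move 75.7 mm. Aligning at standoff.

```bash
sed -i 's/^MYAW=.*/MYAW=np.radians(-.9)/' h.py; python3 - <<'E'
from h import *;from station import sense
s=sense();g=Rt(179.1,30);z=g.as_matrix()[:,2];P=np.array([.5936,.0249,.1077])
rel(P-z*.09,g,s);print(g.as_matrix())
E
```

```text
shift [-0.0038, -0.0033, 0.0666] turn [0.01, 0.005, 0.002]
[[-8.65918564e-01  1.57073173e-02  4.99938316e-01]
 [ 1.36029358e-02  9.99876632e-01 -7.85365866e-03]
 [-5.00000000e-01  1.21430643e-16 -8.66025404e-01]]
```

Call:
jog_arm --rows '[[[-0.004, -0.003, 0.04], [0, 0, 0], 0], [[-0.004, -0.003, 0.067], [0, 0, 0], 0], [[-0.004, -0.003, 0.09], [0, 0, 0], 0], [[-0.004, -0.003, 0.11], [0, 0, 0], 0], [[-0.004, -0.003, 0.13], [0, 0, 0], 0], [[-0.004, -0.003, 0.145], [0, 0, 0], 0], [[-0.004, -0.003, 0.156], [0, 0, 0], 0], [[-0.004, -0.003, 0.156], [0, 0, 0], 0]]'

```text
time_s: 4.08
position: [0.5933, 0.0257, 0.1065]
tcp_rot: [0.006, 0.966, -0.002, 0.259]
ft_force: [-0.3, -0.5, -0.7]
opening: 0.0852
```

```bash
python3 - <<'E'
from h import *;from station import *;import pickle
s=sense();print(s["ft_force"],s["q"]);g=Rt(179.1,30);rel([.5936,.0249,.1077],g,s)
d=get_image("wrist");d["s"]=s;pickle.dump(d,open("pics/w2.pkl","wb"));cv2.imwrite("pics/w2.png",d["image"][:,:,::-1])
E
```

```text
[-0.27180536 -0.47963256 -0.66422043] [ 0.22292017  0.39132058 -0.45310298  2.19837563  1.34255005  0.25810743
  0.1348728 ]
shift [-0.0008, -0.0008, -0.0009] turn [0.008, -0.003, 0.011]
```

View pics/w2.png

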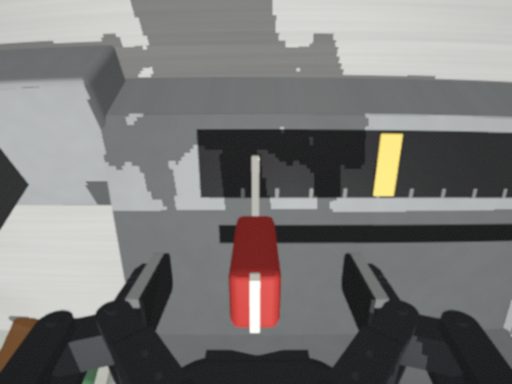

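The grip is centred between the jaws (255,280). Closing.

Call:
jog_arm --rows '[[[0, 0, 0], [0, 0, 0], 1], [[0, 0, 0], [0, 0, 0], 1], [[0, 0, 0], [0, 0, 0], 1], [[0, 0, 0], [0, 0, 0], 1], [[0, 0, 0], [0, 0, 0], 1], [[0, 0, 0], [0, 0, 0], 1]]'

```text
time_s: 4.88
position: [0.592, 0.0252, 0.1076]
tcp_rot: [0.006, 0.966, -0.002, 0.259]
ft_force: [-4.3, -1.5, 5.2]
opening: 0.0217
```

Call:
jog_arm --rows '[[[0, 0.01, 0], [0, 0, 0], 1], [[0, 0.025, 0], [0, 0, 0], 1], [[0, 0.04, 0], [0, 0, 0], 1], [[0, 0.055, 0], [0, 0, 0], 1], [[0, 0.068, 0], [0, 0, 0], 1], [[0, 0.0755, 0], [0, 0, 0], 1], [[0, 0.0755, 0], [0, 0, 0], 1], [[0, 0.0755, 0], [0, 0, 0], 1]]'

```text
time_s: 5.88
position: [0.5932, 0.1015, 0.1076]
tcp_rot: [0.006, 0.966, -0.001, 0.259]
ft_force: [-1.3, 1.3, 5.1]
opening: 0.0213
```

```bash
cat > chk.py <<'E'
from h import *;from station import *;import pickle,sys
s=sense();print(s["ft_force"],s["q"],s["opening"])
d=get_image("wrist");d["s"]=s;pickle.dump(d,open(f"pics/{sys.argv[1]}.pkl","wb"));cv2.imwrite(f"pics/{sys.argv[1]}.png",d["image"][:,:,::-1])
T=wT(d);Z=R.from_euler('z',MYAW).as_matrix();n=Z@[-.5,0,.866];base=np.array([.7259,.076,0])+Z@[-.177,0,.041]
m=cv2.cvtColor(d["image"],cv2.COLOR_RGB2HSV).astype(int)
Y=max(blobs(d,"y",(50,60,500,250)),key=lambda q:q[1][4]);print(Y)
f=lambda uv,h:(Z.T@(onplane(ray(d,uv,T),base+n*h,n)-base))*1000
x,y,w,h,_=Y[1]
for v in range(y-4,y+h+6,4):
    r=m[v];yy=np.where((r[:,0]>20)&(r[:,0]<35)&(r[:,1]>110)&(r[:,2]>80))[0]
    lo=max(0,x-60);ww=lo+np.where((r[lo:x+w+60,1]<45)&(r[lo:x+w+60,2]>120))[0]
    print(v,"yel",[f((u,v),0)[1].round(1) for u in (yy.min()-.5,yy.max()+.5)] if len(yy) else 0,
      "wht",[f((u,v),.006)[1].round(1) for u in(ww.min()-.5,ww.max()+.5)] if len(ww) else 0)
E
python3 chk.py w3
```

```text
[-1.26386185  1.32185655  5.09090805] [ 8.83746008e-02  4.09697157e-01 -4.92352639e-01  2.17352470e+00
  1.34629527e+00  3.61622543e-01  8.54608725e-04] 0.021252775059255526
(array([253.31870229, 159.02767176]), [243, 133, 24, 63, 1048])
129 yel 0 wht [np.float64(34.2), np.float64(42.3)]
133 yel [np.float64(15.2), np.float64(28.0)] wht 0
137 yel [np.float64(15.1), np.float64(28.6)] wht 0
141 yel [np.float64(15.1), np.float64(28.6)] wht 0
145 yel [np.float64(15.1), np.float64(28.6)] wht 0
149 yel [np.float64(15.1), np.float64(28.7)] wht 0
153 yel [np.float64(15.0), np.float64(28.7)] wht 0
157 yel [np.float64(15.0), np.float64(28.2)] wht [np.float64(21.3), np.float64(24.7)]
161 yel [np.float64(15.0), np.float64(28.2)] wht [np.float64(21.3), np.float64(25.2)]
165 yel [np.float64(15.0), np.float64(28.2)] wht [np.float64(21.3), np.float64(25.2)]
169 yel [np.float64(14.9), np.float64(28.2)] wht [np.float64(21.3), np.float64(25.2)]
173 yel [np.float64(14.9), np.float64(28.3)] wht [np.float64(21.3), np.float64(24.7)]
177 yel [np.float64(14.9), np.float64(28.3)] wht [np.float64(21.3), np.float64(24.7)]
181 yel [np.float64(14.8), np.float64(28.3)] wht [np.float64(21.3), np.float64(24.7)]
185 yel [np.float64(14.8), np.float64(28.4)] wht [np.float64(21.3), np.float64(24.7)]
189 yel [np.float64(15.4), np.float64(28.4)] wht [np.float64(-19.3), np.float64(59.1)]
193 yel [np.float64(15.3), np.float64(28.4)] wht [np.float64(-19.5), np.float64(59.3)]
197 yel 0 wht [np.float64(-19.7), np.float64(63.5)]
201 yel 0 wht [np.float64(-19.9), np.float64(63.7)]
```

View pics/w3.png

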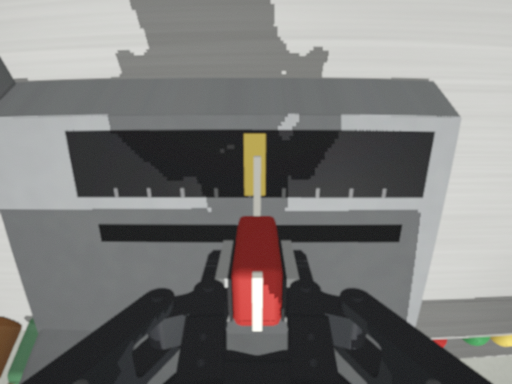

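Pointer (257,175) lies inside the band (243–267), but about 1.4 mm left of centre. Trimming, then releasing.

Call:
jog_arm --rows '[[[0, -0.0015, 0], [0, 0, 0], 1], [[0, -0.0015, 0], [0, 0, 0], 1], [[0, -0.0015, 0], [0, 0, 0], 1], [[0, -0.0015, 0], [0, 0, 0], 0], [[0, -0.0015, 0], [0, 0, 0], 0], [[0, -0.0015, 0], [0, 0, 0], 0], [[0, -0.0015, 0], [0, 0, 0], 0], [[0, -0.0015, 0], [0, 0, 0], 0], [[0, -0.0015, -0.03], [0, 0, 0], 0], [[0, -0.0015, -0.07], [0, 0, 0], 0], [[0, -0.0015, -0.12], [0, 0, 0], 0], [[0, -0.0015, -0.12], [0, 0, 0], 0]]'

```text
time_s: 7.42
position: [0.5334, 0.1008, 0.2146]
tcp_rot: [0.006, 0.965, -0.002, 0.262]
ft_force: [0.7, 0.1, -0.4]
opening: 0.0856
```

```bash
python3 chk.py w4; python3 - <<'E'
from h import *;from station import *
s=sense();print(s["time_s"],s["position"])
Z=R.from_euler('z',MYAW).as_matrix();o=np.array([.7259,.076,0])
print("bar",o+Z@[-.212,-.235,.194],"hinge",o+Z@[-.15,-.235,.08])
E
```

```text
[ 0.71863987  0.10872661 -0.41864378] [ 0.3081804   0.15330724 -0.72671483  2.19346467  0.76135207  0.44208466
  0.53764824] 0.08564362840676121
(array([256.51116625, 128.13647643]), [250, 112, 15, 39, 403])
108 yel 0 wht [np.float64(-40.2), np.float64(83.7)]
112 yel [np.float64(14.7), np.float64(27.8)] wht 0
116 yel [np.float64(14.7), np.float64(28.8)] wht 0
120 yel [np.float64(14.6), np.float64(28.8)] wht 0
124 yel [np.float64(14.6), np.float64(28.9)] wht 0
128 yel [np.float64(14.6), np.float64(28.9)] wht [np.float64(20.3), np.float64(24.1)]
132 yel [np.float64(14.6), np.float64(28.9)] wht [np.float64(20.4), np.float64(23.2)]
136 yel [np.float64(14.6), np.float64(29.0)] wht [np.float64(20.4), np.float64(23.2)]
140 yel [np.float64(14.6), np.float64(29.0)] wht [np.float64(20.4), np.float64(23.2)]
144 yel [np.float64(14.5), np.float64(29.1)] wht [np.float64(20.4), np.float64(23.2)]
148 yel [np.float64(14.5), np.float64(29.1)] wht [np.float64(-20.6), np.float64(78.6)]
152 yel 0 wht [np.float64(-42.9), np.float64(79.9)]
156 yel 0 wht [np.float64(-43.2), np.float64(86.9)]
7.475 [0.53326939 0.09986209 0.21275131]
bar [ 0.51023493 -0.15564106  0.194     ] hinge [ 0.57222729 -0.15661491  0.08      ]
```

Speed set: pointer centre 21.8 mm, band centre 21.7 mm. Now the lever: shut fingers, tool vertical, push the bar from the front.

```bash
python3 - <<'E'
from h import *;from station import *
s=sense();g=Rt(179.1);A=[.46,.05,.33];B=[.452,-.1555,.33]
rel(A,g,s);rel(B,g,p0=A,R0=g)
E
```

```text
shift [0.0038, -0.0509, -0.1378] turn [-0.001, 3.021, 0.016]
shift [0.0048, -0.2056, -0.0] turn [0.0, 0.0, 0.0]
```

Call:
jog_arm --rows '[[[0.004, -0.05, -0.138], [0, 3.02, 0], 1], [[0.004, -0.05, -0.138], [0, 3.02, 0], 1], [[0.004, -0.05, -0.138], [0, 3.02, 0], 1], [[0.004, -0.05, -0.138], [0, 3.02, 0], 1], [[0.004, -0.05, -0.138], [0, 3.02, 0], 1], [[0.004, -0.05, -0.138], [0, 3.02, 0], 1]]'

```text
time_s: 8.22
position: [0.459, 0.0511, 0.3268]
tcp_rot: [0.006, 1.0, -0.0, -0.003]
ft_force: [0.5, 0.7, -0.7]
opening: 0.0002
```

Call:
jog_arm --rows '[[[0.005, -0.06, 0], [0, 0, 0], 1], [[0.005, -0.12, 0], [0, 0, 0], 1], [[0.005, -0.18, 0], [0, 0, 0], 1], [[0.005, -0.2055, 0], [0, 0, 0], 1], [[0.005, -0.2055, 0.05], [0, 0, 0], 1], [[0.005, -0.2055, 0.1], [0, 0, 0], 1], [[0.005, -0.2055, 0.144], [0, 0, 0], 1], [[0.005, -0.2055, 0.144], [0, 0, 0], 1]]'

```text
time_s: 9.22
position: [0.4485, -0.1529, 0.1814]
tcp_rot: [0.005, 1.0, 0.001, -0.006]
ft_force: [0.6, -0.1, -0.2]
opening: 0.0002
```

```bash
python3 - <<'E'
from h import *;from station import *
s=sense();print(s["position"],s["ft_force"],s["q"],R.from_quat(s["tcp_rot"]).as_matrix().round(3).tolist(),s["opening"])
a=get_image("wrist")["image"][:,:,::-1];b=get_image("side")["image"][:,:,::-1]
b=cv2.resize(b[110:254,200:340],(373,384))
cv2.imwrite("pics/w5.png",np.hstack([cv2.resize(a,(427,320)),cv2.resize(b,(311,320))]))
E
```

```text
[ 0.44851499 -0.15292477  0.1814216 ] [ 0.63359005 -0.12816956 -0.19121351] [ 0.83397022  0.2874506  -0.69786499  2.02337504  0.22983282  0.91986986
  1.57433727] [[-1.0, 0.01, -0.011], [0.01, 1.0, 0.003], [0.011, 0.003, -1.0]] 0.0002003429121386023
```

View pics/w5.png

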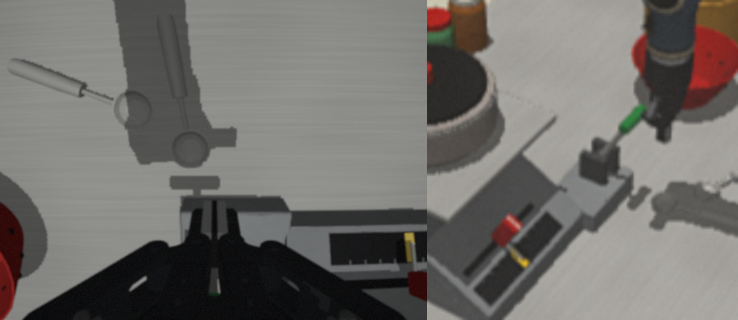

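Left (wrist): shut fingers in line with the lever; right (side): fingers just in front of the green bar. Pushing.

Call:
jog_arm --rows '[[[-0.02, 0, -0.005], [0, 0, 0], 1], [[-0.035, 0, -0.005], [0, 0, 0], 1], [[-0.048, 0, -0.007], [0, 0, 0], 1], [[-0.061, 0, -0.012], [0, 0, 0], 1], [[-0.074, 0, -0.016], [0, 0, 0], 1], [[-0.087, 0, -0.019], [0, 0, 0], 1], [[-0.1, 0, -0.02], [0, 0, 0], 1], [[-0.112, 0, -0.019], [0, 0, 0], 1], [[-0.124, 0, -0.017], [0, 0, 0], 1], [[-0.135, 0, -0.014], [0, 0, 0], 1], [[-0.135, 0, -0.014], [0, 0, 0], 1]]'

```text
time_s: 10.7
position: [0.5874, -0.1558, 0.1976]
tcp_rot: [0.006, 1.0, 0.0, -0.002]
ft_force: [-3.5, 0.3, 3.3]
opening: -0.0001
```

Call:
jog_arm --rows '[[[-0.005, 0, 0.001], [0, 0, 0], 1], [[-0.01, 0, 0.002], [0, 0, 0], 1], [[-0.01, 0, 0.002], [0, 0, 0], 1]]'

```text
time_s: 11.08
position: [0.5964, -0.156, 0.1955]
tcp_rot: [0.006, 1.0, 0.0, -0.002]
ft_force: [-5.0, 0.4, 0.0]
opening: -0.0001
```

Call:
jog_arm --rows '[[[-0.004, 0, 0.001], [0, 0, 0], 1], [[-0.004, 0, 0.001], [0, 0, 0], 1]]'

```text
time_s: 11.32
position: [0.6001, -0.156, 0.1944]
tcp_rot: [0.006, 1.0, 0.0, -0.003]
ft_force: [-4.0, 0.6, -1.7]
opening: -0.0002
```

Call:
jog_arm --rows '[[[-0.004, 0, 0.001], [0, 0, 0], 1], [[-0.004, 0, 0.001], [0, 0, 0], 1]]'

```text
time_s: 11.58
position: [0.6019, -0.1561, 0.1938]
tcp_rot: [0.006, 1.0, -0.0, -0.005]
ft_force: [-11.9, 1.6, 3.0]
opening: 0.0
```

Call:
jog_arm --rows '[[[-0.004, 0, 0], [0, 0, 0], 1], [[-0.004, 0, 0], [0, 0, 0], 1]]'

```text
time_s: 11.82
position: [0.6027, -0.1561, 0.1935]
tcp_rot: [0.006, 1.0, -0.0, -0.009]
ft_force: [-20.1, 2.3, 10.4]
opening: 0.0002
```

Stop reached: commanding 8 mm more moved the tool only about 2.6 mm, and the force rose from 4 to 20 N. Measuring the bar from the side view.

```bash
cat > bar.py <<'E'
from h import *;from station import *
S=get_image("side");T=get_image("top");Z=R.from_euler('z',MYAW).as_matrix();o=np.array([.7259,.076,0])
a=blobs(S,"g",(220,120,320,200));b=blobs(T,"g",(280,150,330,215));print(a,b,sense()["ft_force"])
for q in a:
    r=ray(S,q[0]); p=Z.T@(onplane(r,o+Z@[0,-.235,0],Z@[0,1,0])-o);print("side, on plane y=-.235:",p,"lever angle",np.arctan2(p[0]+.15,p[2]-.08)+.5,"radius",np.hypot(p[0]+.15,p[2]-.08))
    for t in b: p,e=tri(r,ray(T,t[0]));print("tri",Z.T@(p-o),e)
E
python3 bar.py
```

```text
[(array([263.44, 154.32]), [261, 152, 6, 6, 25])] [] [-20.57929988   2.17410638   8.72234312]
side, on plane y=-.235: [-0.08621609 -0.235       0.18779674] lever angle 1.034298180218146 radius 0.1252538426275923
```

Call:
jog_arm --rows '[[[0.02, 0, -0.003], [0, 0, 0], 1], [[0.035, 0, -0.006], [0, 0, 0], 1], [[0.05, 0, -0.007], [0, 0, 0], 1], [[0.065, 0, -0.006], [0, 0, 0], 1], [[0.08, 0, -0.004], [0, 0, 0], 1], [[0.095, 0, 0], [0, 0, 0], 1], [[0.11, 0, 0.004], [0, 0, 0], 1], [[0.125, 0, 0.006], [0, 0, 0], 1], [[0.145, 0, 0.006], [0, 0, 0], 1], [[0.16, 0, 0.006], [0, 0, 0], 1], [[0.16, 0, 0.006], [0, 0, 0], 1]]'

```text
time_s: 13.3
position: [0.4485, -0.1546, 0.1891]
tcp_rot: [0.007, 1.0, -0.001, -0.001]
ft_force: [0.6, -1.2, -0.3]
opening: 0.0002
```

Call:
jog_arm --rows '[[[0, 0, -0.05], [0, 0, 0], 1], [[0, 0, -0.1], [0, 0, 0], 1], [[0, 0.06, -0.12], [0, 0, 0], 1], [[0, 0.12, -0.12], [0, 0, 0], 1], [[0, 0.18, -0.12], [0, 0, 0], 1], [[0, 0.22, -0.1], [0, -1, 0], 1], [[0, 0.22, -0.1], [0, -2, 0], 1], [[0, 0.22, -0.1], [0, -2, 0], 1]]'

```text
time_s: 14.3
position: [0.4497, 0.0661, 0.2882]
tcp_rot: [0.005, 0.985, -0.003, 0.172]
ft_force: [1.7, 0.0, 0.4]
opening: -0.0001
```

```bash
python3 bar.py; python3 chk.py w6; python3 - <<'E'
import cv2,numpy as np
from station import *
w=cv2.imread("pics/w6.png");b=get_image("side")["image"][:,:,::-1]
cv2.imwrite("pics/f.png",np.hstack([cv2.resize(w,(400,300)),cv2.resize(b,(400,300))]))
print(sense()["time_s"])
E
```

```text
[] [(array([303.86956522, 196.5942029 ]), [296, 195, 17, 5, 69])] [ 0.88139293 -0.44676016  0.2529033 ]
[ 0.88139293 -0.44676016  0.2529033 ] [ 0.69528557 -0.09457267 -0.90582594  2.12237475  0.00655144  0.73932027
  1.33272325] 6.78359556013507e-05
(array([283.32044199, 176.43646409]), [279, 166, 11, 27, 181])
162 yel 0 wht [np.float64(-65.7), np.float64(109.5)]
166 yel [np.float64(16.1), np.float64(27.0)] wht 0
170 yel [np.float64(13.5), np.float64(29.8)] wht 0
174 yel [np.float64(14.9), np.float64(29.9)] wht 0
178 yel [np.float64(15.0), np.float64(30.0)] wht [np.float64(19.9), np.float64(22.6)]
182 yel [np.float64(15.1), np.float64(28.7)] wht [np.float64(20.0), np.float64(22.7)]
186 yel [np.float64(15.1), np.float64(28.8)] wht [np.float64(20.1), np.float64(22.8)]
190 yel [np.float64(15.2), np.float64(28.9)] wht [np.float64(20.2), np.float64(22.9)]
194 yel 0 wht [np.float64(20.3), np.float64(23.0)]
198 yel 0 wht [np.float64(-66.5), np.float64(111.9)]
14.5
```

View pics/f.png

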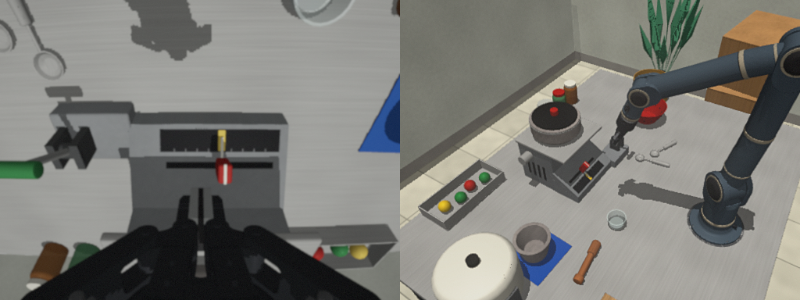

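The pointer is inside the band, and the bar in the top view is at (303.9,196.6), the same as at the start. The arm is clear.

```bash
python3 -c "
from station import *
print(finish_job())"
```

```text
the job is handed in; nothing more can be done
None
```

The paste mill's speed is set and the start lever has been worked once. The job is handed in at about 14.5 s of the 54 s allowed.

- **Speed:** I gripped the red grip with the tool leaning 30°, slid it about 74 mm and let go. The last check put the pointer at about y 21.5 mm and the band centre at about 22 mm, so the pointer is well inside the band.
- **Lever:** I then pushed it with the shut fingers until it met its stop. The tool all but stopped while the force rose from about 4 N to 20 N. It then sprang back as I withdrew. The bar is within 0.1 pixel of where it started in the top view.
- **Clearance:** The arm is touching nothing, with the measured force at about 1 N. In the final picture the mortar, pestle, ramekin and spoons look undisturbed; the arm partly hides the colander, but it never worked near it.

**Checks that fell short:** at the stop, the side view saw only part of the bar and gave a lever angle of 1.03 rad instead of 0.9. I relied on the force rise there. In the final check the arm hid the bar from the side camera, so its return is confirmed by the top view, with the wrist picture also showing it back at the front.

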